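Clear down the cutting mat and lean the painted panels up to dry

ROBOT

A 7-joint arm with a two-finger parallel gripper is mounted at the origin on the work surface. World frame = base frame: x ahead of the robot, y to its left, z up, the work surface at z = 0. Lengths are in m, angles in rad, forces in N, time in s.
With the tool pointing down it reaches from about 0.4 to 0.925 m from the base axis. Payload 5.6 kg.
Tool frame: the origin (TCP) lies on the centre line of the jaws, within the pads' length; the fingertips stand 17 mm ahead of it and the grasp point (between the pads) lies 2 mm behind it (arm.nose_length is the distance from the TCP to the fingertips, in m); z points along the fingers, y is the line along which they close (so a half turn about z gives the same grasp; the last joint's range is limited). The gripper opens to 85 mm and grips with 20 to 120 N. Pads are 22 mm wide; open, the fingers measure 114 mm over their backs; the gripper's body (76 mm by 85 mm) begins 54 mm behind the grasp point. The pads swing forward as they close: fully open they stand 13 mm farther back than shut.
Start: joints at [1.23, 0.468, -0.012, 1.603, 0.006, 1.071, -0.056], TCP at [0.191, -0.621, 0.216] pointing down, gripper open.
Joint ranges: [-2.53, 2.53], [-0.31, 2.02], [-1.57, 1.55], [0.28, 2.44], [-1.29, 4.43], [0.15, 1.84], [-2.92, 2.92]. Speed limits (rad/s): [2.57, 2.57, 3.14, 3.14, 3.14, 3.14, 3.14].

INTERFACE

Orientations are given as a unit quaternion [x, y, z, w].
In Python, from bench import arm, fingers, solve_ik, cams gives the robot as it stands. Calls block until the motion is done:
- arm.move_to(position, orientation): joint-space move of the TCP to a pose.
- arm.move_linear(position, ori=None, rate=0.15, until_force=None): straight line of the TCP; ori=None keeps the orientation; rate is the mean speed in m/s. With until_force (N) it stops when the force on the tool has changed by that much, and returns True; else False.
- arm.move_j(angles): joint-space move.
- fingers.open_gripper() and fingers.grab(squeeze=None): open the fingers fully, or close them until they stop; squeeze is the grip in N (None keeps the last).
- arm.dwell(seconds).
- solve_ik(position, orientation): joint angles nearest the present ones, or None.
- arm.observe(): the state.
- cams.capture(name): name is "side" or "top" or "wrist"; returns the picture (400x640x3 uint8, red, green, blue); there is no depth.
- cams.get_calibration(name): a dict with "fx", "fy", "cx", "cy" (pixels), "dist" ([k1, k2, p1, p2, k3] as OpenCV has them; the pictures are not rectified), "origin" and "rotation" of the camera in the world; the wrist camera has in their place "mount" (4x4, takes a point from camera to tool coordinates, whose origin is the TCP and whose axes are the flange's). Camera axes: x right, y down, z forward; pixel columns grow to the right and rows downward; lengths in m; the calibration is good to about 2 mm. A picture is of the moment at which its call begins: read the wrist's pose just before it. get_calibration takes no time and is no camera call.
A pose or a line that the arm cannot do raises arm.IKError and nothing moves.
- arm.hand_in(): hands the job in; it is judged then, once.
The state is a dict: "clock": time; "joint_pos": joint angles; "qvel": joint speeds; "joint_efforts": joint torques, N m; "tcp_pos": TCP position; "orientation": TCP orientation; "force": force on the tool from outside, world axes, zero at the start; "torque": the same for the moment, N m; "opening": finger opening in m; "finger_force": force on a finger pad.
Only numpy, scipy, OpenCV 4.12 (cv2) and the standard library are available. Lean on these libraries where they do the work, as an engineer would, in place of code of your own. Each camera call takes 0.05 s, during which the arm holds its last target. There are 200 camera calls.

TASK

Clear down the bench after painting: gather the metal offcuts that stand on the bench into the handled tray with the others, tip the whole trayful into the grey tub, and once they are all in, put the tub's white lid on so that it sits seated and level, and set the empty tray back down upright on the bench. Lift every painted panel out of the slotted rack and stand it on the bench to dry, on its lower edge and leaning back some 10 to 30 degrees against the front of the wooden rail, bare back to the rail and painted face out towards the robot. Leave the tape, glue, screwdriver, jar and block where they are.

Things in the scene. Friction and masses are not known exactly. Their poses are not given: they have to be found in the camera images.
- tray: Loose steel scoop tray, yellow sides, 0.28 kg, 150 (x) x 90 mm (y). Origin: underside centre. Floor top z 4 mm, flat for 90 mm; both x ends rise as 30 deg ramps to open lips 19 mm high that pour when tilted well past 45 deg. Sides 34 mm high. Black carrying bar along y over the middle: 12 mm thick (x), z 82 to 102 mm, full width, on an upright 30 mm wide at each side.
- tub: Grey open square tub, fixed to the bench, 140 x 140 mm outside, 85 mm high, walls and floor 5 mm. Origin: centre of the underside; sides along x and y.
- lid: Loose white square lid, 0.16 kg: plate 148 mm square, z 10 to 16 mm, over a 116 mm square plug (z 0 to 10 mm) that goes inside the tub's 130 mm mouth. Red square knob 22 mm in the middle, z 16 to 51 mm. Sides along x and y. Origin: centre of the plug's underside. Seated, the plate lies on the rim, origin 75 mm above the tub's; fits at any quarter turn.
- rack: Fixed wooden slotted rack, base 170 (x) x 100 (y) x 8 mm. Three slots along its y at x = -60, 0 and 60 mm, each between two slats 6 mm thick that reach z = 40 mm; slots are 13 mm wide. Origin: centre of the underside.
- rail: Fixed wooden leaning rail: a bar 360 mm long (along y), 20 mm thick (x), from z 53 to 75 mm, on a post at each end (y = +-170 mm); open below. Origin: under the middle of the bar at bench level. Its front, on the robot's side, looks to its -x; its +x points away from the robot. Its feet run backwards, to +x only.
- panel0: Front panel of plywood, red painted face with a black window; 10 mm thick (x), 84 mm wide (y), 140 mm tall (z), 0.14 kg, loose. The painted face looks to its -x, the bare wooden back to +x. Origin: centre of its lower edge face. It starts standing upright in one of the rack's slots on the 8 mm base. May be absent.
- panel1: Front panel of plywood, yellow painted face with a black window; 10 mm thick (x), 84 mm wide (y), 140 mm tall (z), 0.14 kg, loose. The painted face looks to its -x, the bare wooden back to +x. Origin: centre of its lower edge face. It starts standing upright in one of the rack's slots on the 8 mm base. May be absent.
- panel2: Front panel of plywood, blue painted face with a black window; 10 mm thick (x), 84 mm wide (y), 140 mm tall (z), 0.14 kg, loose. The painted face looks to its -x, the bare wooden back to +x. Origin: centre of its lower edge face. It starts standing upright in one of the rack's slots on the 8 mm base. May be absent.
- offcut0: Aluminium block 22 x 22 x 26 mm (z), loose, 35 g, starts standing in the tray. Origin: centre of its underside. May be absent.
- offcut1: Brass slug, a short cylinder 24 mm in diameter and 24 mm long (z), loose, 35 g, starts standing in the tray. Origin: centre of its underside. May be absent.
- offcut2: Copper block 22 x 22 x 26 mm (z), loose, 35 g, starts standing in the tray. Origin: centre of its underside. May be absent.
- offcut3: Aluminium block 22 x 22 x 26 mm (z), loose, 35 g, starts standing on the bench. Origin: centre of its underside. May be absent.
- offcut4: Brass slug, a short cylinder 24 mm in diameter and 24 mm long (z), loose, 35 g, starts standing on the bench. Origin: centre of its underside. May be absent.
- offcut5: Copper block 22 x 22 x 26 mm (z), loose, 35 g, starts standing on the bench. Origin: centre of its underside. May be absent.
- tape: Roll of yellow tape lying flat, 80 mm across, 22 mm high; a bystander, not to be disturbed. Origin: centre of its underside.
- glue: Upright white glue bottle, 40 mm across, 100 mm high; a bystander, not to be disturbed. Origin: centre of its underside.
- driver: Red-handled screwdriver lying on the bench, about 190 mm long and 26 mm high; a bystander, not to be disturbed. Origin: centre of its underside (or near the middle of the tool).
- jar: Amber jar, 60 mm across, 80 mm high; a bystander, not to be disturbed. Origin: centre of its underside.
- block: Dark wooden block 50 x 90 x 30 mm; a bystander, not to be disturbed. Origin: centre of its underside.
Not all that is in view belongs to the job. Leave any purple look-alike of the panel0 alone.

How it is judged:
By the outcome, as a careful person would: the job done as asked, in the order asked, and still so for the second after the job is handed in, with the robot touching nothing.
Of offcut0, offcut1, offcut2, offcut3, offcut4, offcut5 only 4 to 6 are there at a start; the rules pass over those that are not, and their reading is None.
Of panel0, panel1, panel2 only 2 to 3 are there at a start; the rules pass over those that are not, and their reading is None.
At some moment in a run one of lid, tray may be knocked a few centimetres aside while the robot is not near it.
It also fails if it takes over 210 s, if anything falls off the work surface, if the arm or the gripper's body presses on something with over 40 N, if the wrist force passes 120 N, or if a joint passes its speed limit or range.

## Working session

There is one attempt and no reset: what is moved stays moved. The work goes in short steps, each a Python script; the robot and the scene stay as the last script left them, time stands still between calls to the robot, and variables do not carry over. Pictures are saved under pics/ and viewed, at most 19 in all, crops included, and the job is handed in when it is done.

```bash
ls; mkdir -p pics
python3 - <<'E'
from bench import arm,fingers,solve_ik,cams
import cv2,numpy as np
for n in("top","side"):
    im=cams.capture(n); cv2.imwrite(f"pics/{n}0.png",im[:,:,::-1]); c=cams.get_calibration(n)
    print(n,{k:np.round(v,4).tolist() for k,v in c.items() if k!='x'})
print(cams.get_calibration("wrist"));print(arm.observe())
E
```

```text
pics
top {'fx': 440.4075, 'fy': 440.4075, 'cx': 316.6575, 'cy': 197.1752, 'dist': [-0.0883, 0.0, 0.0, 0.0, 0.0], 'origin': [0.3925, 0.0252, 1.2636], 'rotation': [-0.6953, 0.7154, -0.0393, 0.0567]}
side {'fx': 461.3452, 'fy': 461.3452, 'cx': 319.5903, 'cy': 197.5234, 'dist': [-0.0359, 0.0, 0.0, 0.0, 0.0], 'origin': [0.209, 1.1014, 0.9735], 'rotation': [-0.1593, 0.8908, -0.4199, 0.0692]}
{'fx': 322.97793749461164, 'fy': 322.97793749461164, 'cx': 319.8815529963141, 'cy': 195.0164619061898, 'dist': array([-0.02223174,  0.        ,  0.        ,  0.        ,  0.        ]), 'mount': array([[ 3.10296192e-04, -9.58147398e-01, -2.86275160e-01,
         7.30867449e-02],
       [ 9.99999577e-01,  5.45035395e-04, -7.40295403e-04,
        -9.53650329e-04],
       [ 8.65342209e-04, -2.86274809e-01,  9.58147162e-01,
        -1.57303520e-01],
       [ 0.00000000e+00,  0.00000000e+00,  0.00000000e+00,
         1.00000000e+00]])}
{'clock': 0.1, 'joint_pos': array([ 1.23000542,  0.46832376, -0.01160211,  1.60355308,  0.00601916,
        1.07137371, -0.05631404]), 'qvel': array([-3.77873101e-04, -2.25503071e-03,  4.61493306e-05, -2.33192272e-03,
       -2.34937692e-03, -7.40482857e-04,  9.03172481e-04]), 'joint_efforts': array([ 8.95102130e-04, -5.33522201e+01,  2.12426239e-02, -2.51965213e+01,
        1.14002841e-02,  4.33887908e-03, -7.76870706e-06]), 'tcp_pos': array([ 0.19048965, -0.62090571,  0.21560219]), 'orientation': array([ 9.88940389e-01,  1.48311320e-01, -1.86061504e-04, -7.90312770e-04]), 'force': array([-0.10300158,  0.14496496,  0.50910801]), 'torque': array([-0.0153434 ,  0.05383374,  0.02688181]), 'finger_force': 0.0, 'opening': 0.0853336372504108}
```

View pics/top0.png

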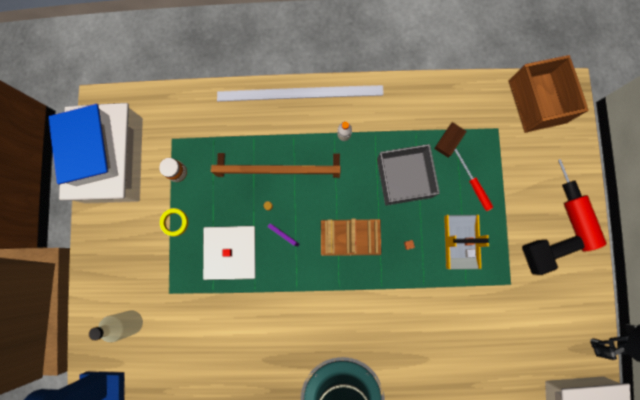

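View pics/side0.png

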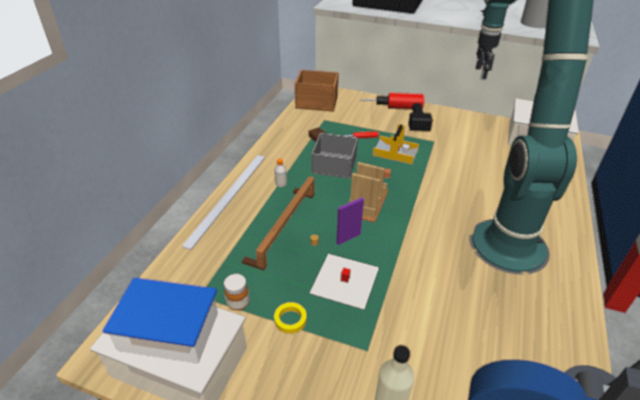

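```bash
cat > h.py <<'E'
from bench import arm,fingers,solve_ik,cams
import cv2,numpy as np
from scipy.spatial.transform import Rotation as R
def cal(n):
    c=cams.get_calibration(n); K=np.array([[c['fx'],0,c['cx']],[0,c['fy'],c['cy']],[0,0,1]])
    d=np.array(c['dist'])
    if n=='wrist':
        s=arm.observe(); T=np.eye(4); T[:3,:3]=R.from_quat(s['orientation']).as_matrix(); T[:3,3]=s['tcp_pos']
        T=T@c['mount']; return K,d,T[:3,3],T[:3,:3]
    return K,d,np.array(c['origin']),R.from_quat(c['rotation']).as_matrix()
def ray(C,uv):
    K,d,o,M=C; p=cv2.undistortPoints(np.array(uv,float).reshape(-1,1,2),K,d)[:,0]
    v=np.c_[p,np.ones(len(p))]@M.T; return o,v
def onz(C,uv,z):
    o,v=ray(C,uv); return o+v*((z-o[2])/v[:,2])[:,None]
def proj(C,P):
    K,d,o,M=C; P=np.atleast_2d(P).astype(float)
    return cv2.projectPoints((P-o)@M,np.zeros(3),np.zeros(3),K,d)[0][:,0]
def tri(C1,uv1,C2,uv2):
    o1,v1=ray(C1,uv1);o2,v2=ray(C2,uv2);v1=v1[0];v2=v2[0]
    s=np.linalg.lstsq(np.c_[v1,-v2],o2-o1,rcond=None)[0]
    a,b=o1+s[0]*v1,o2+s[1]*v2; return (a+b)/2,np.linalg.norm(a-b)
def down(yaw): # tool down, finger-closing axis (tool y) at angle yaw from world x
    y=np.array([np.cos(yaw),np.sin(yaw),0]);z=np.array([0,0,-1.]);return R.from_matrix(np.c_[np.cross(y,z),y,z]).as_quat()
E
python3 - <<'E'
from h import *
t=cv2.imread('pics/top0.png'); s=cv2.imread('pics/side0.png')
cv2.imwrite('pics/c1.png',cv2.resize(t[120:300,160:520],None,fx=2.2,fy=2.2,interpolation=2))
cv2.imwrite('pics/c2.png',cv2.resize(s[100:280,210:450],None,fx=3.3,fy=3.3,interpolation=2))
C=cal('top'); S=cal('side')
print(onz(C,[[229,252],[409,174],[351,238],[215,168],[338,168],[267,205],[410,245],[463,242]],0).round(3))
print(onz(S,[[315,240],[388,174]],0.012).round(3))
E
```

```text
[[ 0.414  0.311  0.   ]
 [ 0.626 -0.217  0.   ]
 [ 0.445 -0.041  0.   ]
 [ 0.662  0.352  0.   ]
 [ 0.65  -0.011  0.   ]
 [ 0.547  0.199  0.   ]
 [ 0.42  -0.208  0.   ]
 [ 0.423 -0.361  0.   ]]
[[ 0.542  0.196  0.012]
 [ 0.417 -0.199  0.012]]
```

View pics/c1.png

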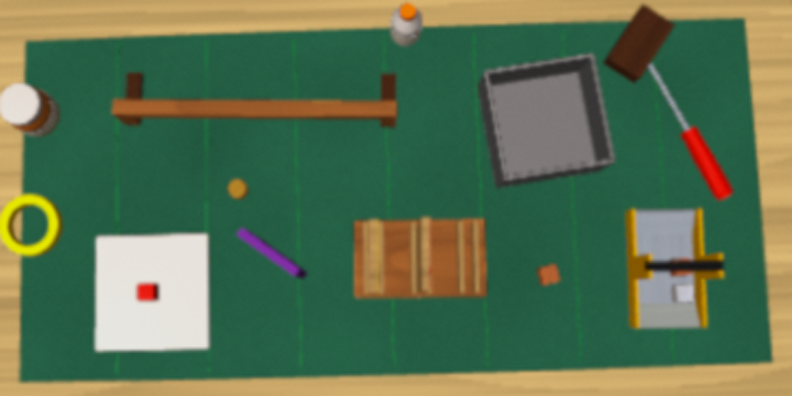

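View pics/c2.png

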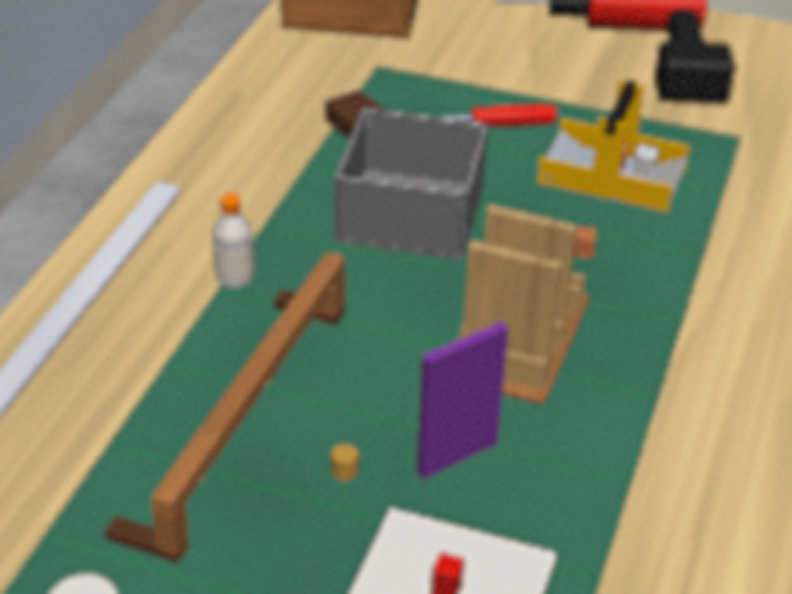

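Run:
```python
from h import *
q=down(-np.pi/2)
for i,(x,y,z) in enumerate([(.58,-.25,.36),(.6,.17,.36)]):
    arm.move_to([x,y,z],q)
    C=cal('wrist'); im=cams.capture('wrist'); np.savez(f'pics/w{i}.npz',im=im,K=C[0],d=C[1],o=C[2],M=C[3])
    cv2.imwrite(f'pics/w{i}.png',cv2.resize(im[:,:,::-1],(800,500)))
s=arm.observe();print(s['clock'],s['tcp_pos'])
```

```text
3.7583 [0.60067756 0.16798198 0.35988104]
```

View pics/w0.png

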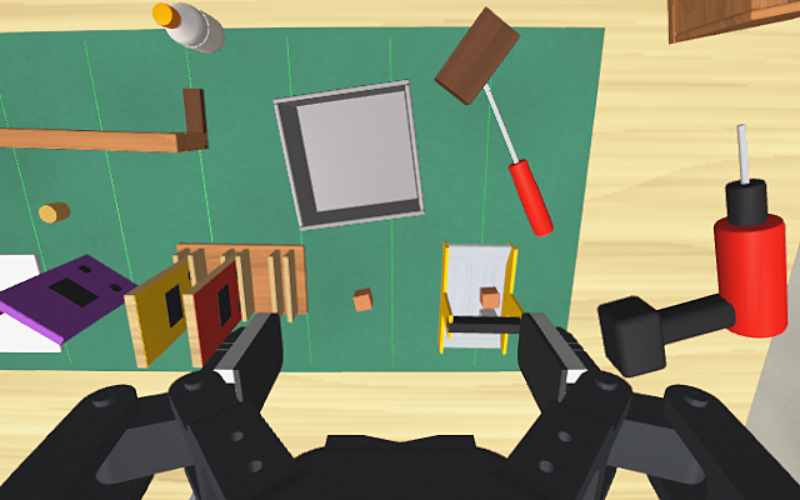

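View pics/w1.png

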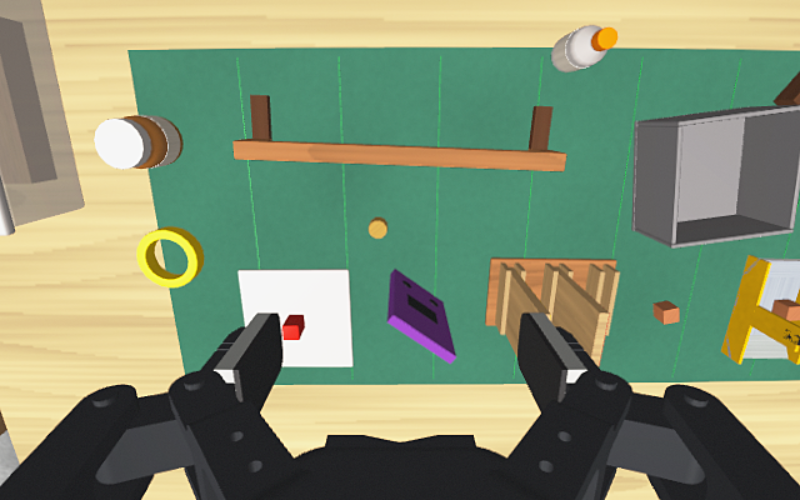

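```bash
cat >> h.py <<'E'
def load(f):
    a=np.load(f); return a['im'],(a['K'],a['d'],a['o'],a['M'])
def blob(im,lo,hi,box): # HSV mask in box x0,y0,x1,y1 -> biggest contour (full-image px)
    x0,y0,x1,y1=box; h=cv2.cvtColor(im[y0:y1,x0:x1],cv2.COLOR_RGB2HSV)
    m=cv2.inRange(h,np.array(lo),np.array(hi)); cs=cv2.findContours(m,0,1)[0]
    c=max(cs,key=cv2.contourArea); return c[:,0]+[x0,y0],cv2.contourArea(c)
E
python3 - <<'E'
from h import *
i0,C0=load('pics/w0.npz'); i1,C1=load('pics/w1.npz'); T=cal('top'); it=cv2.imread('pics/top0.png')[:,:,::-1].copy()
c=np.array([[274,101],[409,81],[424,213],[303,230]])/1.25
P=onz(C0,c,.085); print('tub w0',P.mean(0).round(4),[np.linalg.norm(P[i]-P[i-1]).round(4) for i in range(4)], np.degrees(np.arctan2(*(P[0]-P[3])[[1,0]])))
P=onz(T,np.array([[484,72],[594,56],[612,162]])/2.2+[160,120],.085); print('tub top diag mid',((P[0]+P[2])/2).round(4))
# rail
h=cv2.cvtColor(i1,cv2.COLOR_RGB2HSV); 
m=cv2.inRange(h,np.array([5,90,100]),np.array([18,255,255]))
for u in (195,230,300,370,440): 
    r=np.where(m[95:150,u])[0]+95
    if len(r): print('rail col',u,r.min(),r.max(),onz(C1,[[u,r.min()-.5],[u,r.max()+.5]],.075)[:,:2].round(4).tolist())
print('rail ends',onz(C1,np.array([[234,150],[566,162]])/1.25,.075)[:,:2].round(4))
def rect(n,im,C,lo,hi,box,z):
    c,a=blob(im,lo,hi,box); P=onz(C,c,z)[:,:2].astype(np.float32); r=cv2.minAreaRect(P)
    print(n,'area',a,'rect',np.round(r[0],4),np.round(r[1],4),round(r[2],1))
rect('brass w1',i1,C1,[12,90,90],[28,255,255],(285,165,320,200),.024)
rect('brass top',it,T,[12,90,90],[28,255,255],(258,195,277,215),.024)
rect('copper w0',i0,C0,[0,90,90],[15,255,255],(275,225,305,255),.026)
rect('copper top',it,T,[0,80,90],[15,255,255],(402,236,420,252),.026)
rect('lid top',it,T,[0,0,180],[180,50,255],(190,215,270,290),.016)
rect('lid w1',i1,C1,[0,0,180],[180,40,255],(180,205,290,300),.016)
rect('knob top',it,T,[0,150,120],[8,255,255],(215,242,240,262),.051)
rect('yellow panel0 top?',i0,C0,[20,120,120],[30,255,255],(100,200,155,300),.148)
print(m[95:150,300])
E
```

```text
tub w0 [ 0.6158 -0.2004  0.085 ] [np.float64(0.1368), np.float64(0.1381), np.float64(0.1359), np.float64(0.135)] 8.495015447215915
tub top diag mid [ 0.6126 -0.2005  0.085 ]
rail col 195 112 127 [[0.6578, 0.3354], [0.6368, 0.3377]]
rail col 230 113 128 [[0.6562, 0.2887], [0.6352, 0.2903]]
rail col 300 116 130 [[0.6519, 0.1955], [0.6322, 0.1959]]
rail col 370 119 133 [[0.6478, 0.102], [0.628, 0.1012]]
rail col 440 95 136 [[0.6786, 0.0111], [0.6239, 0.0057]]
rail ends [[ 0.6468  0.3471]
 [ 0.6332 -0.0108]]
brass w1 area 183.5 rect [0.5474 0.1975] [0.0221 0.0261] 89.3
brass top area 47.5 rect [0.5441 0.1941] [0.02   0.0231] 89.3
copper w0 area 200.0 rect [ 0.428  -0.2003] [0.0235 0.0307] 89.9
copper top area 50.0 rect [ 0.4212 -0.2008] [0.0209 0.0239] 12.1
lid top area 2476.0 rect [0.4129 0.308 ] [0.1463 0.1443] 88.9
lid w1 area 5008.5 rect [0.4145 0.3116] [0.1468 0.1476] 0.0
knob top area 35.0 rect [0.4135 0.306 ] [0.0198 0.0165] 88.7
yellow panel0 top? area 1708.5 rect [ 0.467  -0.0056] [0.0543 0.13  ] 75.1
[  0   0   0   0   0   0   0   0   0   0   0   0   0   0   0   0   0   0
   0   0   0 255 255 255 255 255 255 255 255 255 255 255 255 255 255 255
   0   0   0   0   0   0   0   0   0   0   0   0   0   0   0   0   0   0
   0]
```

```bash
cat >> h.py <<'E'
def tool(yaw,tilt): # tilt: tool z swings from straight down towards -(tool x heading); heading=tool x dir = yaw+90deg... rotates about tool y
    return (R.from_quat(down(yaw))*R.from_euler('y',tilt)).as_quat()
E
python3 - <<'E'
from h import *
T=cal('top'); S=cal('side'); it=cv2.imread('pics/top0.png')[:,:,::-1].copy()
f=lambda a,z:onz(T,np.array(a)/2.2+[160,120],z)[:,:2].round(4).tolist()
print('purple top ends',f([[240,231],[303,274]],.14))
c,a=blob(it,[125,80,40],[160,255,255],(255,215,310,255)); print('purple px',a,c.min(0),c.max(0)); 
print('tray sides corners z.034',f([[630,210],[634,328],[700,210],[706,326]],.034))
print('bar ends',f([[645,265],[722,265]],.102))
h=cv2.cvtColor(it,cv2.COLOR_RGB2HSV)[205:280,435:500]
k=np.argwhere((h[...,2]<60))[:, ::-1]+[435,205]; k=k[(k[:,1]>232)&(k[:,1]<248)]; print('bar px',k.min(0),k.max(0),k.mean(0),onz(T,[k.mean(0)],.102)[0].round(4))
print('panels top',f([[374,222],[374,295],[425,218],[425,296]],.148))
print('slat',f([[462,222],[462,292],[478,222],[478,292]],.04), 'rack base corner',f([[354,297],[487,297]],.008))
print('tool z for tilt+20, yaw 90',(R.from_quat(tool(-np.pi/2,.35)).as_matrix()[:,2]).round(2))
print('glue/jar',f([[405,12],[20,103]],.1))
q=tool(-np.pi/2,.35)
print(solve_ik([.546,.196,.027],q))
E
```

```text
purple top ends [[0.4782, 0.1748], [0.4263, 0.1023]]
purple px 139.0 [268 224] [297 245]
tray sides corners z.034 [[0.4983, -0.3088], [0.3494, -0.3048], [0.4954, -0.3991], [0.3486, -0.3966]]
bar ends [[0.4259, -0.3043], [0.4227, -0.3977]]
bar px [454 239] [488 242] [471.98373984 240.53658537] [ 0.424  -0.3543  0.102 ]
panels top [[0.4836, 0.0185], [0.3999, 0.021], [0.4865, -0.0404], [0.3972, -0.0371]]
slat [[0.4891, -0.0933], [0.4012, -0.0897], [0.4885, -0.1135], [0.4006, -0.1097]] rack base corner [[0.399, 0.0463], [0.3941, -0.1245]]
tool z for tilt+20, yaw 90 [ 0.34  0.   -0.94]
glue/jar [[0.7473, -0.0284], [0.6484, 0.4549]]
[-0.50293535  0.52484544  0.00981942  2.14837755  0.79491023  0.22333347
 -2.82342534]
```

```bash
cat >> h.py <<'E'
def rot(a): return np.array([[np.cos(a),-np.sin(a)],[np.sin(a),np.cos(a)]])
def pick(xy,yaw,z=.027,hi=.16,sq=40):
    q=down(yaw); arm.move_to([*xy,hi],q); arm.move_linear([*xy,z],rate=.12); fingers.grab(sq); s=arm.observe()
    arm.move_linear([*xy,hi],rate=.15); s=arm.observe(); print('picked opening',s['opening'].round(4),'t',s['clock']); return s
E
python3 - <<'E'
from h import *
d=np.radians
tc=np.array([.424,-.353]); ty=d(-1.8)
fingers.open_gripper()
for xy,yaw,off in [((.546,.196),d(-90),(.033,-.015)),((.4212,-.2008),d(-78),(.033,.018))]:
    pick(xy,yaw)
    p=tc+rot(ty)@off; arm.move_to([*p,.16],down(ty-np.pi/2)); arm.move_linear([*p,.057],rate=.1)
    fingers.open_gripper(); arm.move_linear([*p,.2],rate=.2)
arm.move_to([.52,-.30,.30],down(-np.pi/2))
C=cal('wrist'); im=cams.capture('wrist'); np.savez('pics/w2.npz',im=im,K=C[0],d=C[1],o=C[2],M=C[3]); cv2.imwrite('pics/w2.png',cv2.resize(im[:,:,::-1],(800,500)))
cv2.imwrite('pics/t2.png',cams.capture('top')[:,:,::-1]);print(arm.observe()['clock'])
E
```

```text
Traceback (most recent call last):
  File "h.py", line 36, in pick
    arm.move_linear([*xy,hi],rate=.15); s=arm.observe(); print('picked opening',s['opening'].round(4),'t',s['clock']); return s
                                                                                ^^^^^^^^^^^^^^^^^^
AttributeError: 'float' object has no attribute 'round'
```

```bash
sed -i "s/s\['opening'\].round(4)/round(s['opening'],4)/" h.py
python3 - <<'E'
from h import *
d=np.radians
tc=np.array([.424,-.353]); ty=d(-1.8)
print(arm.observe()['opening'])
for k,(xy,yaw,off) in enumerate([((.546,.196),d(-90),(.033,-.015)),((.4212,-.2008),d(-78),(.033,.018))]):
    if k: pick(xy,yaw)
    p=tc+rot(ty)@off; arm.move_to([*p,.16],down(ty-np.pi/2)); arm.move_linear([*p,.057],rate=.1)
    fingers.open_gripper(); arm.move_linear([*p,.2],rate=.2)
arm.move_to([.52,-.30,.30],down(-np.pi/2))
C=cal('wrist'); im=cams.capture('wrist'); np.savez('pics/w2.npz',im=im,K=C[0],d=C[1],o=C[2],M=C[3]); cv2.imwrite('pics/w2.png',cv2.resize(im[:,:,::-1],(800,500)))
cv2.imwrite('pics/t2.png',cams.capture('top')[:,:,::-1]);print(arm.observe()['clock'])
E
```

```text
-0.00031085938379168243
picked opening -0.0002 t 16.575
20.6833
```

View pics/w2.png

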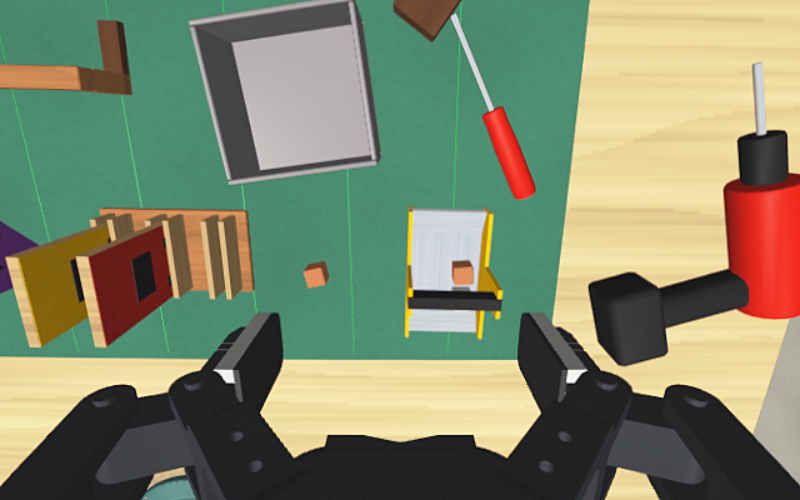

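Run:
```python
from h import *
d=np.radians
i,C=load('pics/w2.npz'); T=cal('top')
c,a=blob(i,[0,90,90],[15,255,255],(235,200,270,235)); print('copper w2 top',onz(C,c,.026).mean(0),onz(C,[[252.5,220]],.013))
xy=(.4212,-.2008); arm.move_to([*xy,.1],down(d(-78))); r=arm.move_linear([*xy,.027],rate=.12); s=arm.observe(); print(r,s['tcp_pos'],s['force'],arm.nose_length)
im=cams.capture('wrist'); s2=cams.capture('side')
cv2.imwrite('pics/w3.png',np.hstack([cv2.resize(im[:,:,::-1],(400,250)),cv2.resize(s2[120:245,300:500,::-1],(400,250),interpolation=2)]))
```

```text
copper w2 top [ 0.42709387 -0.20220906  0.026     ] [[ 0.42102401 -0.19910762  0.013     ]]
False [ 0.42190124 -0.20106391  0.02749814] [ 0.2567541  -0.10962672  0.69885742] 0.017
```

View pics/w3.png

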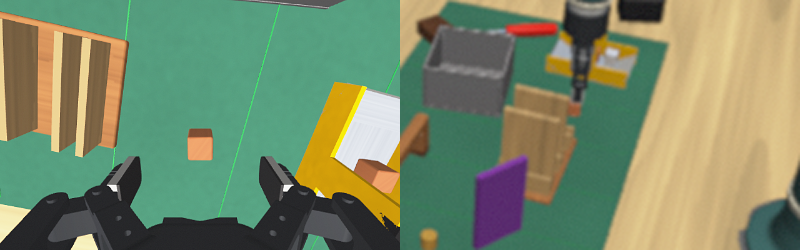

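Run:
```python
from h import *
C=cal('wrist'); s=arm.observe(); print('tcp px',proj(C,s['tcp_pos'])/1.6, 'tips', proj(C,s['tcp_pos']+R.from_quat(s['orientation']).apply([[0,.043,.004],[0,-.043,.004]]))/1.6)
print('copper top-face corners', onz(C,np.array([[190,138],[212,138],[213,159],[189,160]])*1.6,.026))
print('base top edge', onz(C,np.array([[190,128],[212,128],[212,138],[190,138]])*1.6,.026),)
```

```text
tcp px [[201.18866821 151.16035583]] tips [[250.5556724  149.20023978]
 [151.78487731 149.13753965]]
copper top-face corners [[ 0.43103074 -0.18957864  0.026     ]
 [ 0.43488964 -0.20772352  0.026     ]
 [ 0.41600543 -0.21298025  0.026     ]
 [ 0.41070944 -0.19271016  0.026     ]]
base top edge [[ 0.4397397  -0.18785383  0.026     ]
 [ 0.44354119 -0.20572671  0.026     ]
 [ 0.43488964 -0.20772352  0.026     ]
 [ 0.43103074 -0.18957864  0.026     ]]
```

Run:
```python
from h import *
s=arm.observe(); arm.move_linear([*s['tcp_pos'][:2],.2],rate=.2)
arm.move_to([.56,.08,.10],down(-np.pi/2)); fingers.grab(20)
a=cams.capture('wrist')
r=arm.move_linear([.56,.08,.005],rate=.04,until_force=4); s=arm.observe(); print(r,s['tcp_pos'],s['force'],s['clock'])
b=cams.capture('side'); C=cal('side'); print('tcp in side px',proj(C,s['tcp_pos']))
arm.move_linear([.56,.08,.1],rate=.2)
cv2.imwrite('pics/w4.png',np.hstack([cv2.resize(a[:,:,::-1],(400,250)),cv2.resize(b[140:265,240:440,::-1],(400,250),interpolation=2)]))
```

```text
False [0.56012218 0.07997279 0.00516511] [0.40211362 0.61111029 0.21934794] 28.1167
tcp in side px [[322.52202932 215.71268683]]
```

View pics/w4.png

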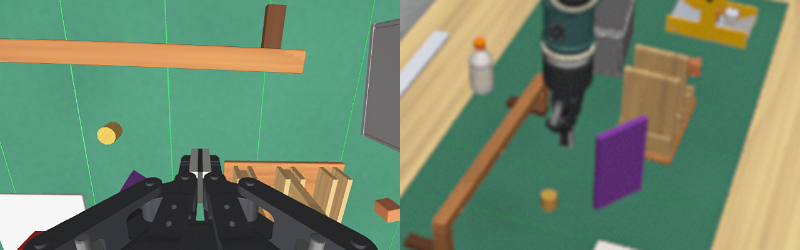

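Run:
```python
from h import *
arm.move_linear([.56,.08,.01],rate=.2)
r=arm.move_linear([.56,.08,-.03],rate=.03,until_force=4); s=arm.observe(); print(r,s['tcp_pos'],s['force'],s['clock'],s['opening'])
arm.move_linear([.56,.08,.1],rate=.2)
```

```text
True [ 0.55986157  0.07997033 -0.01466276] [-1.19962708  0.23904286  5.92700277] 30.2333 -8.709348049637118e-06
```

```bash
cat >> h.py <<'E'
def P(p,q): return np.array(p,float)+R.from_quat(q).apply([0,0,.0315])  # real tool is 31.5 mm short of the reported TCP
def mv(p,q): arm.move_to(P(p,q),q)
def ln(p,q,rate=.15,uf=None): return arm.move_linear(P(p,q),q,rate,uf)
def pick(xy,yaw,z=.027,hi=.16,sq=40):
    q=down(yaw); mv([*xy,hi],q); ln([*xy,z],q,.12); fingers.grab(sq)
    ln([*xy,hi],q,.15); s=arm.observe(); print('picked opening',round(s['opening'],4),'t',s['clock']); return s
def snap(n,crop=None,cam='wrist',show=True):
    C=cal(cam); im=cams.capture(cam); np.savez(f'pics/{n}.npz',im=im,K=C[0],d=C[1],o=C[2],M=C[3])
    cv2.imwrite(f'pics/{n}.png',cv2.resize(im[:,:,::-1],(800,500))); return im,C
E
python3 - <<'E'
from h import *
d=np.radians
tc=np.array([.424,-.353]); ty=d(-1.8)
fingers.open_gripper()
for k,(xy,yaw,off) in enumerate([((.546,.196),d(-90),(.033,-.015)),((.4225,-.201),d(-78),(.033,.018))]):
    s=pick(xy,yaw)
    if s['opening']<.015: break
    p=tc+rot(ty)@off; q=down(ty-np.pi/2); mv([*p,.16],q); ln([*p,.057],q,.1)
    fingers.open_gripper(); ln([*p,.2],q,.2)
arm.move_to([.52,-.30,.30],down(-np.pi/2))
snap('w5');print(arm.observe()['clock'])
E
```

```text
picked opening 0.022 t 35.1833
picked opening 0.021 t 43.55
47.5583
```

View pics/w5.png

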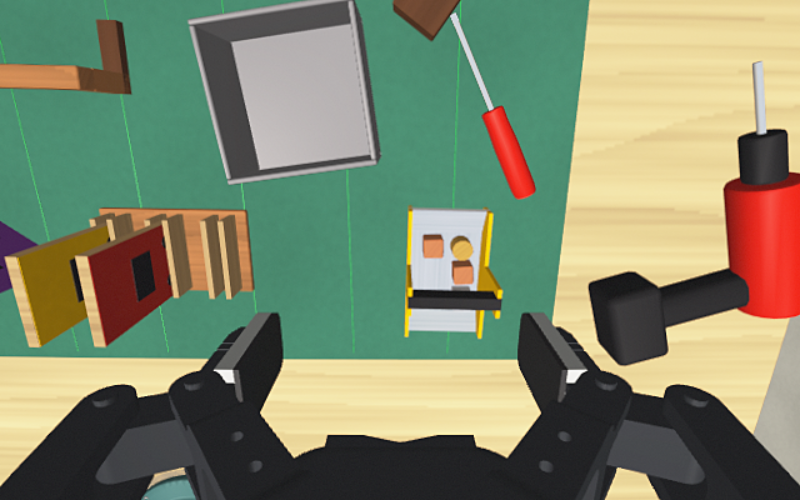

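```bash
cat > pour.py <<'E'
from h import *
tc=np.array([.424,-.3535]); ty=np.radians(-1.8); tub=np.array([.614,-.2005]); tby=np.radians(8.5)
def pose(a,q0r,zl=None,yaw=tby):
    Rr=R.from_euler('z',yaw)*R.from_euler('y',-a)
    zl=zl if zl else np.interp(np.degrees(a),[0,40,65],[.135,.125,.10])
    lip=np.r_[tub+rot(tby)@[.012,0],zl]
    return lip-Rr.apply([-.075,0,-.071]),(Rr*q0r).as_quat()
A=np.radians([0,15,30,40,50,60,70,80,90])
E
python3 - <<'E'
from pour import *
for k in (0,np.pi):
    q0=R.from_quat(down(k)); print(k,[ (lambda j: None if j is None else j.round(2).tolist())(solve_ik(P(*pose(a,q0)),pose(a,q0)[1])) for a in A[::2]])
    print(solve_ik(P([*tc,.09],down(ty+k)),down(ty+k)))
E
```

```text
0 [[0.65, 0.76, -0.72, 1.39, 0.52, 1.18, 0.02], [0.99, 0.53, -0.84, 1.86, 0.38, 0.44, 0.17], [1.44, 0.83, -1.29, 2.11, 1.83, 0.25, -0.99], [1.62, 1.23, -1.34, 2.27, 3.04, 0.42, -1.75], [1.83, 1.86, -1.37, 2.29, 3.37, 0.34, -1.44]]
[ 1.08828511  0.60806657 -0.58340949  1.92397893  0.47953137  0.7506526
  0.19701674]
3.141592653589793 [[0.32, 0.64, -0.17, 1.42, 0.11, 1.09, -2.86], [0.59, 0.4, -0.31, 1.88, -0.28, 0.42, -2.43], [1.44, 0.83, -1.29, 2.11, 1.83, 0.25, 2.15], [1.62, 1.23, -1.34, 2.27, 3.04, 0.42, 1.39], [1.83, 1.86, -1.37, 2.29, 3.37, 0.34, 1.7]]
[ 0.7110607   0.5245351  -0.09651746  1.94919553  0.07766402  0.67135172
 -2.60641108]
```

Run:
```python
from pour import *
for yd in range(-180,180,30):
  for k in (0,np.pi):
    q0=R.from_quat(down(k)); js=[]
    for a in np.radians(range(0,91,10)):
        Rr=R.from_euler('z',np.radians(yd)+tby)*R.from_euler('y',-a)
        zl=np.interp(np.degrees(a),[0,40,65],[.135,.125,.10]); dr=rot(np.radians(yd)+tby)@[.012,0]
        pos=np.r_[tub+dr,zl]-Rr.apply([-.075,0,-.071]); q=(Rr*q0).as_quat()
        j=solve_ik(P(pos,q),q)
        if j is None: break
        js.append(j)
    js=np.array(js)
    if len(js)>5: print(yd,k>0,len(js)*10-10,np.abs(np.diff(js,axis=0)).max(1).round(1))
```

```text
-150 False 60 [0.2 0.2 0.2 0.2 0.1 0.6]
-150 True 70 [0.2 0.2 0.2 0.2 0.5 0.6 0.5]
-120 False 90 [0.2 0.2 0.1 0.1 0.1 0.1 0.1 0.1 0.3]
-120 True 90 [0.1 0.1 0.1 0.1 0.2 0.5 0.2 0.1 0.6]
-90 False 90 [0.2 0.2 0.2 0.2 0.2 0.2 0.2 0.2 0.2]
-90 True 90 [0.1 0.1 0.1 0.1 0.2 0.4 0.2 0.2 0.2]
-60 False 90 [0.2 0.2 0.3 0.4 0.4 0.3 0.3 0.3 5.6]
-60 True 90 [0.2 0.2 0.2 0.2 1.5 0.4 0.3 0.4 0.2]
-30 False 70 [0.2 0.2 0.3 0.6 1.1 0.6 0.4]
-30 True 60 [0.3 0.3 0.3 4.2 0.8 0.5]
0 False 90 [0.2 0.2 0.3 0.2 1.5 0.8 0.4 0.3 0.3]
0 True 90 [0.2 0.2 0.2 0.5 4.1 0.8 0.4 0.3 0.3]
30 False 90 [0.2 0.2 0.2 0.2 0.2 0.2 0.4 0.3 0.8]
30 True 90 [0.2 0.2 0.3 0.3 0.3 0.3 0.2 0.2 0.1]
60 False 90 [0.1 0.2 0.2 0.1 0.1 0.1 0.1 0.5 0.4]
60 True 90 [0.2 0.2 0.2 0.2 0.2 0.1 0.1 0.1 0.1]
90 False 80 [0.2 0.1 0.1 0.1 0.1 0.1 0.1 0.1]
90 True 80 [0.2 0.1 0.1 0.1 0.1 0.1 0.1 0.4]
```

```bash
cat >> pour.py <<'E'
def pp(a,yd,k=np.pi,up=0):
    Rr=R.from_euler('z',np.radians(yd)+tby)*R.from_euler('y',-a)
    zl=np.interp(np.degrees(a),[0,40,65],[.135,.125,.10])+up; dr=rot(np.radians(yd)+tby)@[.012,0]
    q=(Rr*R.from_quat(down(k))).as_quat()
    return np.r_[tub+dr,zl]-Rr.apply([-.075,0,-.071]),q
E
python3 - <<'E'
from pour import *
q=down(ty+np.pi); mv([*tc,.16],q); print(arm.observe()['joint_pos'].round(2))
ln([*tc,.090],q,.12); fingers.grab(100); s=arm.observe(); print('open',s['opening'],s['force'])
ln([*tc,.12],q,.08); ln([*tc,.25],q,.15); s=arm.observe(); print('open',s['opening'],s['force'],s['clock'])
for yd in (60,75,90):
    js=[solve_ik(P(*pp(a,yd)),pp(a,yd)[1]) for a in np.radians(range(0,96,10))]
    print(yd,[None if j is None else j.round(1).tolist() for j in js])
snap('s6',cam='side')
E
```

```text
[ 0.73  0.42 -0.11  1.91  0.06  0.81 -2.59]
open 0.010281876832843265 [1.59985980e+00 1.27006088e-03 8.46789980e-01]
open 0.010411109310700769 [ 0.48048881  0.07714504 -4.50999222] 51.7417
60 [[0.4, 0.6, -0.4, 1.6, 0.3, 1.0, -2.0], [0.6, 0.5, -0.4, 1.6, 0.1, 1.0, -1.8], [0.7, 0.6, -0.5, 1.6, -0.1, 1.0, -1.6], [0.8, 0.6, -0.5, 1.6, -0.3, 1.0, -1.4], [0.9, 0.6, -0.5, 1.6, -0.4, 1.0, -1.3], [1.0, 0.7, -0.6, 1.6, -0.6, 1.1, -1.1], [1.1, 0.8, -0.6, 1.6, -0.6, 1.2, -1.0], [1.1, 1.0, -0.6, 1.6, -0.7, 1.2, -0.9], [1.2, 1.1, -0.6, 1.5, -0.7, 1.3, -0.9], [1.2, 1.2, -0.7, 1.5, -0.8, 1.5, -0.8]]
75 [[0.5, 0.5, -0.5, 1.7, 0.3, 1.0, -1.8], [0.6, 0.6, -0.5, 1.6, 0.1, 1.0, -1.6], [0.7, 0.6, -0.5, 1.6, -0.1, 1.1, -1.4], [0.8, 0.6, -0.5, 1.6, -0.2, 1.1, -1.3], [0.9, 0.7, -0.5, 1.5, -0.3, 1.2, -1.1], [0.9, 0.8, -0.6, 1.5, -0.4, 1.3, -1.1], [1.0, 0.9, -0.6, 1.4, -0.5, 1.4, -1.0], [1.0, 1.0, -0.6, 1.3, -0.5, 1.5, -0.9], [1.1, 1.2, -0.6, 1.3, -0.6, 1.6, -0.9], [1.1, 1.3, -0.7, 1.2, -0.7, 1.7, -0.9]]
90 [[0.5, 0.5, -0.5, 1.7, 0.3, 1.0, -1.5], [0.6, 0.6, -0.5, 1.6, 0.1, 1.1, -1.3], [0.7, 0.6, -0.6, 1.6, -0.0, 1.2, -1.2], [0.8, 0.7, -0.6, 1.5, -0.1, 1.3, -1.1], [0.8, 0.8, -0.6, 1.4, -0.2, 1.4, -1.0], [0.9, 0.9, -0.6, 1.3, -0.3, 1.5, -1.0], [0.9, 1.0, -0.6, 1.2, -0.4, 1.6, -0.9], [0.9, 1.1, -0.6, 1.1, -0.4, 1.7, -0.9], [1.1, 1.5, -1.3, 1.0, 0.1, 1.8, -1.3], None]
```

Run:
```python
from pour import *
p,q=pp(0,75,up=.06); mv(p,q); p,q=pp(0,75); ln(p,q,.1)
for a in (10,20,30,40,48,54,60,66,72,78,84,88): p,q=pp(np.radians(a),75); ln(p,q,.06 if a<65 else .1)
arm.dwell(.4)
for a in (75,88): p,q=pp(np.radians(a),75); ln(p,q,.25)
arm.dwell(.3); s=arm.observe(); print(s['clock'],s['opening'],s['force'])
a,_=snap('s7',cam='side'); b,_=snap('t7',cam='top')
cv2.imwrite('pics/v7.png',np.hstack([cv2.resize(a[90:250,280:480,::-1],(400,320),interpolation=2),cv2.resize(b[110:270,330:530,::-1],(400,320),interpolation=2)]))
```

```text
58.925 0.010585420074561865 [ 0.26265238  0.55378909 -3.11966327]
```

View pics/v7.png

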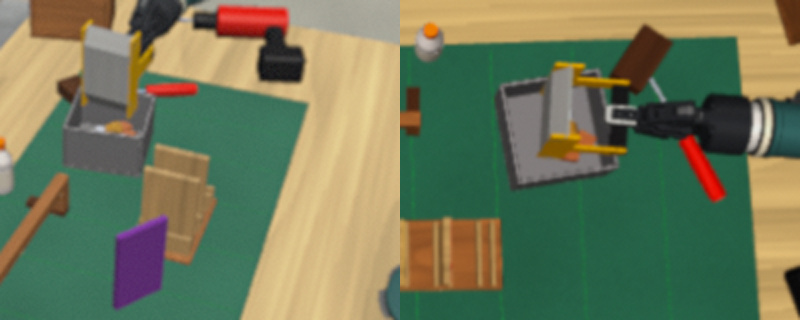

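Run:
```python
from pour import *
for a in (70,50,30,10,0): p,q=pp(np.radians(a),75,up=.03); ln(p,q,.2)
q=down(ty+np.pi); mv([*tc,.2],q); ln([*tc,.10],q,.15); r=ln([*tc,.085],q,.02,4); print('contact',r,arm.observe()['tcp_pos'])
fingers.open_gripper(); ln([*tc,.2],q,.2)
arm.move_to([.62,-.25,.33],down(-np.pi/2)); a,C=snap('w8'); b,_=snap('t8',cam='top'); s=arm.observe(); print(s['clock'],s['force'])
cv2.imwrite('pics/v8.png',np.hstack([cv2.resize(a[:,:,::-1],(400,250)),cv2.resize(b[110:300,170:474,::-1],(400,250),interpolation=2)]))
T=cal('top')
c,n=blob(b,[0,0,180],[180,50,255],(185,205,275,290)); print(n,cv2.minAreaRect(onz(T,c,.016)[:,:2].astype(np.float32)))
c,n=blob(b,[0,150,120],[8,255,255],(205,225,260,275)); print(n,cv2.minAreaRect(onz(T,c,.051)[:,:2].astype(np.float32)))
```

```text
contact True [ 0.42426006 -0.35361843  0.05880483]
66.4833 [-0.83994222 -0.31001083  0.29796574]
2487.5 ((0.38027819991111755, 0.32048311829566956), (0.14681923389434814, 0.1409548968076706), 89.36685943603516)
35.0 ((0.37667855620384216, 0.3173615038394928), (0.01977926678955555, 0.013678427785634995), 88.85511779785156)
```

View pics/v8.png

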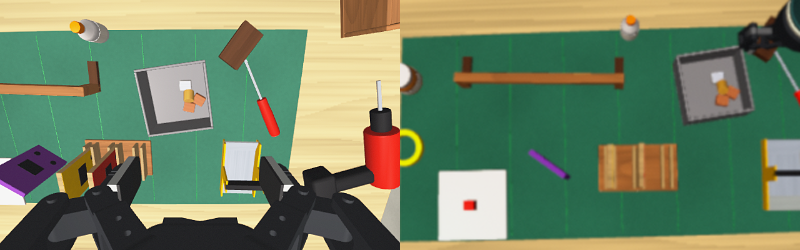

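Run:
```python
from pour import *
i,C=load('pics/w8.npz')
# tub rim corners at 2x of v8's left half: native = px*1.6
P_=onz(C,np.array([[134,73],[207,61],[213,127],[149,137]])*1.6,.085); print('tub w8',P_.mean(0))
arm.move_to([.47,.32,.28],down(-np.pi/2)); a,C=snap('w9')
h=cv2.cvtColor(a,cv2.COLOR_RGB2HSV)
for n,lo,hi,z in(('plate',[0,0,180],[180,45,255],.016),('knob',[0,150,100],[8,255,255],.051)):
    m=cv2.inRange(h,np.array(lo),np.array(hi)); cs=cv2.findContours(m,0,1)[0]
    for c in cs:
        if cv2.contourArea(c)>150: print(n,cv2.contourArea(c),c[:,0].min(0),c[:,0].max(0),np.round(cv2.minAreaRect(onz(C,c[:,0],z)[:,:2].astype(np.float32))[0],4),np.round(cv2.minAreaRect(onz(C,c[:,0],z)[:,:2].astype(np.float32))[1:][0],4),cv2.minAreaRect(onz(C,c[:,0],z)[:,:2].astype(np.float32))[2])
```

```text
tub w8 [ 0.61500476 -0.20052885  0.085     ]
plate 10148.5 [263 171] [372 269] [0.3779 0.3237] [0.1466 0.1468] 0.07627271115779877
plate 299.5 [149   0] [189  11] [0.6498 0.4961] [0.0471 0.0116] 89.21586608886719
plate 2723.0 [0 0] [44 77] [0.6162 0.6924] [0.0586 0.0867] 89.01788330078125
knob 219.0 [310 224] [325 239] [0.379  0.3235] [0.0195 0.021 ] 89.92138671875
```

View pics/w9.png

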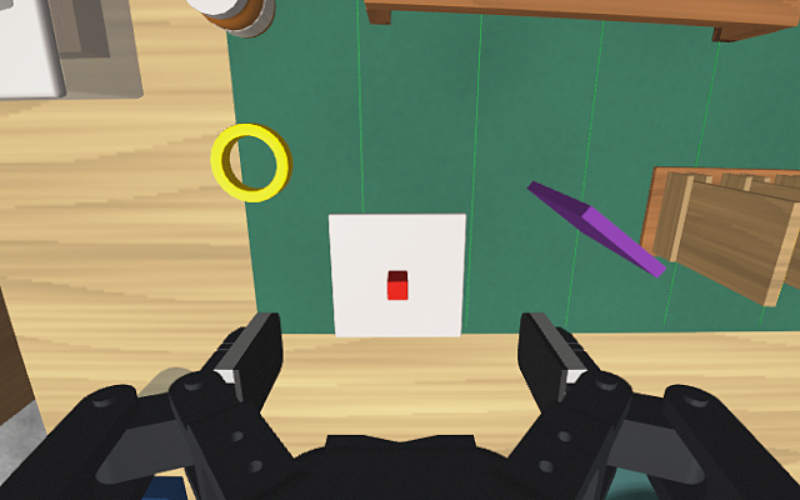

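Run:
```python
from pour import *
xy=[.3785,.3236]; q=down(-np.pi/2); mv([*xy,.14],q); ln([*xy,.040],q,.12); fingers.grab(60); print(arm.observe()['opening'])
ln([*xy,.26],q,.2); t=[.6150,-.2005]; q=down(tby-np.pi/2); mv([*t,.26],q); ln([*t,.135],q,.15)
r=ln([*t,.108],q,.03,6); s=arm.observe(); print('contact',r,'lid origin z',s['tcp_pos'][2]+.0315-.04,s['force'],s['opening'])
fingers.open_gripper(); ln([*t,.22],q,.2)
arm.move_to([.60,-.10,.33],down(-np.pi/2)); a,C=snap('w10'); cv2.imwrite('pics/s10.png',cams.capture('side')[:,:,::-1]); print(arm.observe()['clock'])
h=cv2.cvtColor(a,cv2.COLOR_RGB2HSV)
for n,lo,hi,z in(('plate',[0,0,180],[180,45,255],.091),('knob',[0,150,100],[8,255,255],.126)):
    m=cv2.inRange(h,np.array(lo),np.array(hi)); 
    for c in cv2.findContours(m,0,1)[0]:
        if cv2.contourArea(c)>150: print(n,cv2.contourArea(c),cv2.minAreaRect(onz(C,c[:,0],z)[:,:2].astype(np.float32)))
```

```text
0.021195951769557433
contact True lid origin z 0.07541872918318368 [-0.79633377 -0.14079354  4.28820905] 0.021460897716322695
78.15
plate 2035.0 ((0.4805673658847809, -0.31496483087539673), (0.06271795183420181, 0.08655496686697006), 88.55731964111328)
plate 14187.5 ((0.6135480999946594, -0.19892923533916473), (0.14682099223136902, 0.14717403054237366), 8.55947208404541)
knob 1053.0 ((0.5859858989715576, -0.34107112884521484), (0.07982294261455536, 0.021131204441189766), 25.802640914916992)
knob 403.5 ((0.6152558922767639, -0.1957113891839981), (0.02446567267179489, 0.02672007866203785), 4.8397650718688965)
```

View pics/w10.png

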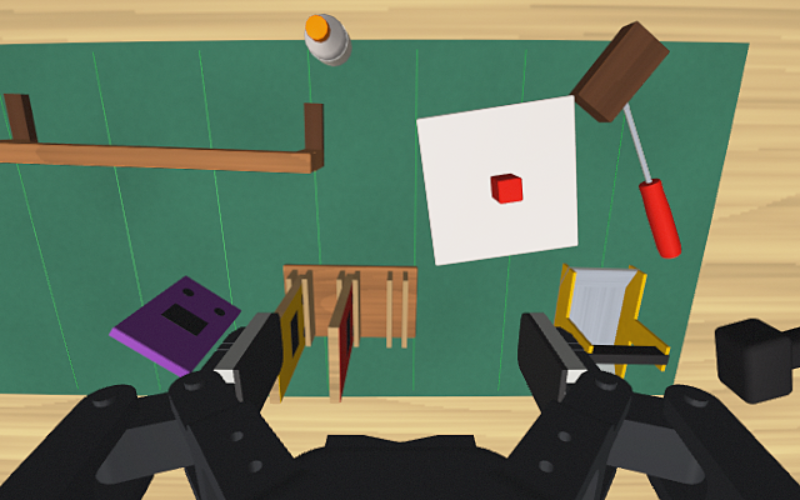

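```bash
cat > pan.py <<'E'
from h import *
ry=np.radians(-2.1); rk=np.radians(-2.3); th=np.radians(16); H=.122
def xr(y): return .628+.0372*(y-.1012)
def place(y,k,dx=0,dz=0):
    Rp=R.from_euler('z',ry)*R.from_euler('y',th)
    xo=xr(y)-.075*np.tan(th)-.005*np.cos(th)+dx
    return np.array([xo,y,.005*np.sin(th)+dz])+Rp.apply([0,0,H]),(Rp*R.from_quat(down(k))).as_quat()
E
python3 - <<'E'
from pan import *
i,C=load('pics/w10.npz')
print(onz(C,np.array([[279,399],[335,400],[302,280],[356,276]])/1.25,.148)[:,:2].round(4).tolist())
T=cal('top'); b=load('pics/t8.npz')[0]; g=cv2.cvtColor(b,cv2.COLOR_RGB2HSV)
for x in (.42,.44,.46): # light top edges along a row at z=.148
    ys=np.arange(.06,-.09,-.002); px=proj(T,np.c_[np.full(len(ys),x),ys,np.full(len(ys),.148)])
    v=cv2.remap(b,px[:,0].astype(np.float32),px[:,1].astype(np.float32),1)[:,0]; bl=v[:,2].astype(int)
    for lo,hi in((.05,-.01),(-.015,-.07)):
        s=(ys<=lo)&(ys>=hi); w=np.clip(bl[s]-np.median(bl[s])-10,0,None); print(x,(ys[s]*w).sum()/w.sum(),w.max())
for c,k in((90,0),(-90,np.pi)):
    q=down(np.radians(c)+rk); print(c,solve_ik(P([.442,-.045,.13],q),q).round(2),[solve_ik(P(*z),place(.09,k)[1]) is not None and solve_ik(P(*z),z[1]).round(2).tolist() for z in(place(.09,k),place(.09,k,dz=.17),place(.25,k),place(.25,k,dz=.17))])
E
```

```text
[[0.4097, 0.0195], [0.4087, -0.0361], [0.5367, -0.0127], [0.5405, -0.0613]]
0.42 0.026538461538461507 6.0
0.42 -0.03345736434108536 23.0
0.44 0.022818181818181783 13.0
0.44 -0.03515789473684219 26.0
0.46 0.020268656716417872 15.0
0.46 -0.03527485380116968 32.0
90 [ 0.98  0.66 -1.2   2.13  0.8   0.91  0.84] [[0.34, 0.92, -0.86, 1.46, 0.56, 1.32, -0.63], [0.37, 0.77, -0.95, 1.33, 0.46, 1.58, -0.59], [0.09, 0.98, -0.85, 1.33, 0.53, 1.35, -0.79], [0.11, 0.84, -0.95, 1.2, 0.46, 1.6, -0.78]]
-90 [ 0.6   0.4  -0.67  2.15  0.38  0.71 -1.93] [[-0.7, 0.9, 0.88, 1.54, -0.67, 1.33, -2.84], [-0.79, 0.8, 1.11, 1.42, -0.63, 1.63, -2.84], [-1.02, 1.23, 1.33, 1.43, -1.11, 1.66, -2.85], [0.22, 1.03, -1.33, 1.19, 0.76, 1.74, 2.18]]
```

```bash
cat >> pan.py <<'E'
def put(y,k=0):
    p,q=place(y,k,dx=-.03,dz=.17); mv(p,q)
    p,q=place(y,k,dx=-.012,dz=.03); ln(p,q,.15); p,q=place(y,k,dx=-.012,dz=.004); ln(p,q,.05)
    p,q=place(y,k,dx=.010,dz=.004); r=ln(p,q,.02,3); s=arm.observe(); off=p[0]-s['tcp_pos'][0]+R.from_quat(q).apply([0,0,.0315])[0]
    dx=.010-off; print('rail contact',r,'dx',round(dx,4),s['force'].round(1))
    p,q=place(y,k,dx=dx-.0005,dz=-.006); r=ln(p,q,.015,3); s=arm.observe(); print('bench contact',r,'dz',round(s['tcp_pos'][2]-P(p,q)[2]-.006,4),s['force'].round(1))
    fingers.open_gripper(); arm.dwell(.3)
    o=arm.observe(); arm.move_linear(o['tcp_pos']-R.from_quat(q).apply([0,0,.10]),q,.12); print('t',arm.observe()['clock'])
E
python3 - <<'E'
from pan import *
q=down(np.pi/2+rk); x=.443
mv([x,-.047,.20],q); r=ln([x,-.047,.130],q,.06,5); s=arm.observe(); print('blocked?',r,s['force'].round(1))
if r: raise SystemExit
fingers.grab(30); s=arm.observe(); print(s['opening'],s['force'].round(1))
ln([x,-.041,.131],q,.05); print(arm.observe()['force'].round(1)); ln([x,-.040,.31],q,.12); s=arm.observe(); print(s['opening'],s['force'].round(1),s['clock'])
a,_=snap('s11',cam='side'); b,_=snap('t11',cam='top'); cv2.imwrite('pics/v11.png',np.hstack([cv2.resize(a[90:250,280:480,::-1],(400,320),interpolation=2),cv2.resize(b[110:270,280:480,::-1],(400,320),interpolation=2)]))
E
```

```text
blocked? False [-0.9 -0.2  0.1]
0.010600677313233525 [ 0.4  6.3 -0.3]
[-1.6  5.4  1. ]
0.009697918566319238 [-0.6 -0.1 -1. ] 84.3583
```

View pics/v11.png

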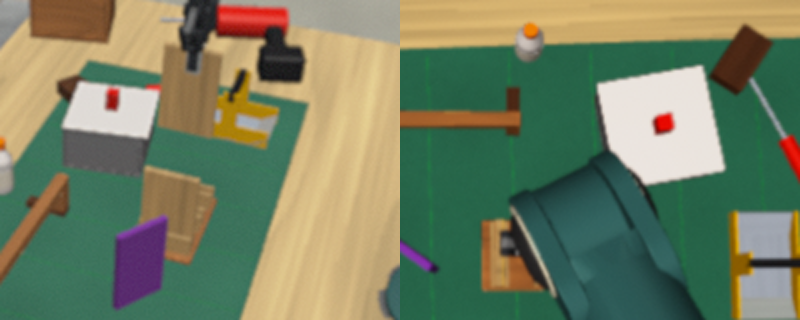

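Run:
```python
from pan import *
fingers.grab(50); put(.09)
a,_=snap('s12',cam='side'); b,_=snap('t12',cam='top'); cv2.imwrite('pics/v12.png',np.hstack([cv2.resize(a[150:310,200:400,::-1],(400,320),interpolation=2),cv2.resize(b[110:270,230:430,::-1],(400,320),interpolation=2)]))
```

```text
rail contact True dx 0.0004 [-0.   0.1 -1.5]
bench contact True dz 0.0005 [ 0.2 -0.4  3.7]
t 90.8917
```

View pics/v12.png

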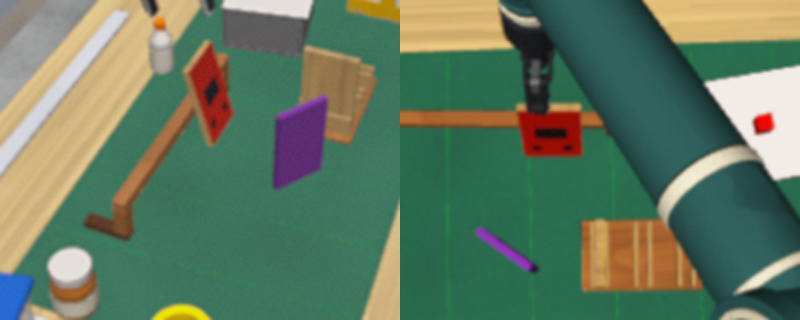

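Run:
```python
from pan import *
o=arm.observe(); arm.move_linear(o['tcp_pos']+[0,0,.08],rate=.2)
q=down(np.pi/2+rk); x=.443; y=.020
mv([x,y,.22],q); r=ln([x,y,.130],q,.08,5); s=arm.observe(); print('blocked?',r,s['force'].round(1))
if r: raise SystemExit
fingers.grab(50); s=arm.observe(); print(s['opening'],s['force'].round(1))
ln([x,y,.31],q,.12); s=arm.observe(); print(s['opening'],s['force'].round(1),s['clock'])
if s['opening']<.006: raise SystemExit
put(.25)
o=arm.observe(); arm.move_linear(o['tcp_pos']+[0,0,.08],rate=.2); arm.move_to([.45,-.15,.40],down(-np.pi/2)); 
a,_=snap('s13',cam='side'); b,_=snap('t13',cam='top'); cv2.imwrite('pics/v13.png',np.hstack([cv2.resize(a[100:340,200:440,::-1],(400,400),interpolation=2),cv2.resize(b[100:300,150:350,::-1],(400,400),interpolation=2)]))
```

```text
blocked? False [-1.  -0.5  0.4]
0.009091256306468079 [-0.4  2.5  0.6]
0.00946920709237588 [ 0.4  0.  -1.9] 96.425
rail contact True dx 0.0007 [ 0.1 -0.5 -2.5]
bench contact True dz 0.0001 [-0.  -0.5  4. ]
t 102.7917
```

View pics/v13.png

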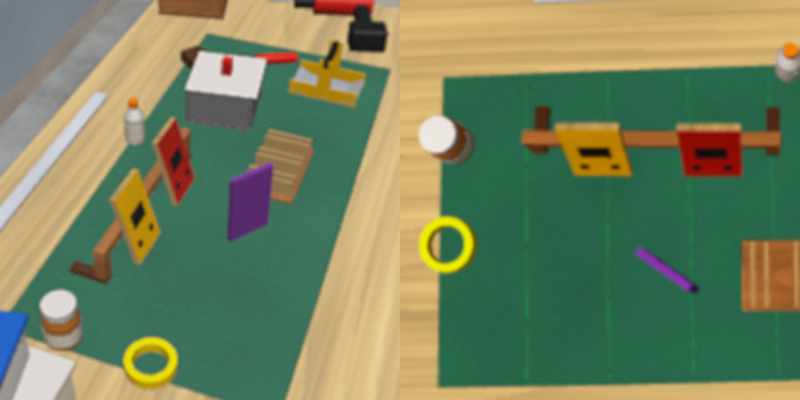

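```bash
python3 -c "
from bench import arm
print(arm.hand_in())"
```

```text
the job is handed in; nothing more can be done
None
```

I handed the job in at about 105 s on the clock. All four offcuts present are in the tub with the lid seated, the empty tray is upright on the bench, and the red and yellow panels (the only two in the rack) lean at about 16° against the rail, painted faces out. The bystanders and the purple look-alike were not touched. Along the way, the reported tool point proved 31.5 mm too far forward and I corrected for it.

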